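# Hold a rinsed scope over the inspection light panel

## Robot

A 7-joint arm with a two-finger parallel gripper is mounted at the origin on the work surface. World frame = base frame: x ahead of the robot, y to its left, z up, the work surface at z = 0. Lengths are in m, angles in rad, forces in N, time in s.
With the tool pointing down it reaches from about 0.425 to 0.875 m from the base axis. Payload 8.4 kg.
Tool frame: the origin (TCP) lies at the very end of the fingers, on their centre line; the grasp point (between the pads) lies 19 mm behind it; z points along the fingers, y is the line along which they close (so a half turn about z gives the same grasp; the last joint's range is limited). The gripper opens to 85 mm and grips with 20 to 120 N. Pads are 22 mm wide; open, the fingers measure 114 mm over their backs; the gripper's body (76 mm by 85 mm) begins 54 mm behind the grasp point. The pads swing forward as they close: fully open they stand 13 mm farther back than shut.
Start: joints at [1.132, 0.333, 0.04, 1.465, -0.013, 1.343, -0.059], TCP at [0.217, -0.613, 0.231] pointing down, gripper open.
Joint ranges: [-2.58, 2.58], [-0.38, 2.09], [-1.3, 1.39], [0.25, 2.4], [-1.5, 4.64], [0.08, 2.09], [-2.65, 2.65]. Speed limits (rad/s): [2.22, 2.22, 2.79, 2.79, 3.14, 3.14, 3.14].

## Interface

Orientations are given as a unit quaternion [w, x, y, z].
In Python, from cell import get_state, capture, camera_info, hand_in gives the robot as it stands. The module is installed in compiled form; this text tells all that it offers.
- The arm moves only by the shell command python3 -m creep 'ROWS' [FORCE]. ROWS is JSON, a list of rows, each a list of 7 numbers: the shift along the world's x, y, z in cm, then the turn, a rotation vector about the world's x, y, z in rad, then the closure in counts, from 0 (fully open) to 255 (shut). A call has exactly 8 rows; each row is the pose to reach, as a shift and turn from the pose commanded when the call began; what a row does not reach only later rows make up. A row lasts 1/10 s, in which the tool goes at most 50 mm and 8.59 degrees, less where a joint would pass 70% of its speed; a pose out of reach is approached as far as the arm can. A call with a gripper value outside its range is refused whole. The fingers move at their own pace and stop on an object; FORCE is the grip in N (left out, the last holds). Time passes only in rows, so rows that repeat a pose let the fingers close, or fill a call up. It gives the time, the measured TCP pose, the force, the opening and the grip force at its end, in the units of the state.
- get_state(): the state, without advancing time (a new reading comes with each control period).
- capture(name): name is "scene" or "top"; returns (picture, depth): 480x640x3 uint8, red, green, blue; 480x640 float32, m along the optical axis (not along the pixel's ray), 0 where there is no reading.
- camera_info(name): a dict with "vfov" (degrees; the focal length in pixels is half the picture's height over the tangent of half this angle, whatever the lens; pixels are square), "cx", "cy" (the principal point, pixels), "k1" (the pictures are not rectified: a ray, as slopes to the right and down, at radius r is drawn at 1 + k1 r^2 times it, then the intrinsics apply), "eye" and "rotation" of the camera in the world. Camera axes: x right, y down, z forward; pixel columns grow to the right and rows downward; lengths in m; the calibration is good to about 2 mm. A picture is of the moment at which its call begins. camera_info takes no time and is no camera call.
- hand_in(): hands the job in; it is judged then, once.
The state is a dict: "t": time; "joint_positions": joint angles; "joint_velocities": joint speeds; "tau": joint torques, N m; "tcp_pos": TCP position; "eef_rot": TCP orientation; "wrist_force": force on the tool from outside, world axes, zero at the start; "moment": the same for the moment, N m; "gripper_width": opening from 0.0 (shut) to 1.0 (fully open); "gripper_force": force on a finger pad.
Only numpy, scipy, OpenCV 4.12 (cv2) and the standard library are available. Lean on these libraries where they do the work, as an engineer would, in place of code of your own. Each camera call takes 0.05 s, during which the arm holds its last target. There are 200 camera calls.

## Task

In the slanted drying rack stand three steel instruments; draw out the one that ends in a flat round black eyepiece, turn it level, and hold it about 12 cm above the flat light panel with the middle of its thin shaft over the panel's centre and the shaft running along the panel's long side (either way round). Do not let it touch the counter or the panel, and leave the other two instruments, the can and the jar where they are. The program finishes while still holding the instrument there, level and still: do not put it down or let go.

Things in the scene. Friction and masses are not known exactly. Their poses are not given: they have to be found in the camera images.
- scope: Instrument to take: round, 262 mm long, 0.11-0.21 kg, balance about 155 mm from the tip. Origin: centre of the shaft's free tip; z runs to the eyepiece. Steel shaft 10 mm diameter (z 0-170 mm), handle 22 mm (170-250), flat black eyepiece disc 38 mm (250-262). Starts tip down in a rack sleeve, z 50 degrees from vertical, free beyond z=165 mm; drawn out along its z.
- scope_grip (a point): Point on the scope's axis 205 mm from the tip, in the middle of the free part of the 22 mm handle; axes as scope.
- scope_mid (a point): Middle of the scope's thin shaft, on its axis 85 mm from the tip; this point is to end over the panel's centre.
- rack: Steel drying rack, fixed; origin under the centre of its grey base plate (200 x 250 x 10 mm). Three square sleeves at y=-85, 0, 85 mm (which holds which instrument varies), 15 mm wide inside, lean 50 degrees from vertical towards its +x, away from the robot. Feet at x=-75, z=35 mm; closed for 110 mm, lower wall runs on to 165 mm. Instrument tops reach 230 mm above the counter.
- panel: Flat lit inspection panel lying on the counter, fixed: aluminium frame 300 mm (its x axis, the long side) by 160 mm (y), 22 mm high with a white lit face; origin at the centre of its underside.
- tbar: Another instrument in the rack, to be left alone: same shaft and handle, ending in a 60 mm crosswise T bar of 14 mm diameter. Origin at the shaft's tip, z along it to the handle.
- ball: Another instrument in the rack, to be left alone: same shaft and handle, ending in a steel ball of 30 mm diameter. Origin at the shaft's tip, z along it to the handle.
- can: Bystander on the counter: upright can, 60 mm diameter, 160 mm high, origin at the centre of its underside.
- jar: Bystander on the counter: small white jar, 54 mm diameter, 55 mm high, origin at the centre of its underside.

How it is judged:
By the outcome, as a careful person would: the job done as asked, in the order asked, and still so for the second after the job is handed in, while the arm keeps its last pose, push and grip.
It also fails if it takes over 42 s, if anything falls off the work surface, if the arm or the gripper's body presses on something with over 40 N, if the wrist force passes 120 N, or if a joint passes its speed limit or range.

## Working session

There is one attempt and no reset: what is moved stays moved. The work goes in short steps, Python scripts to look and compute and a shell command to move; the robot and the scene stay as the last step left them, time stands still between calls to the robot, and variables do not carry over. Pictures are saved under pics/ and viewed, at most 10 in all, crops included, and the job is handed in when it is done.

```bash
mkdir -p pics; cat > h.py <<'E'
import numpy as np, cv2
from cell import *
def K(n):
    c=camera_info(n); f=240/np.tan(np.radians(c['vfov'])/2)
    return c,f
def pts(n,uv,depth=None):
    """unit rays (z=1) in world; with depth -> points"""
    c,f=K(n); uv=np.atleast_2d(np.float64(uv))
    M=np.array([[f,0,c['cx']],[0,f,c['cy']],[0,0,1]])
    s=cv2.undistortPoints(uv[:,None],M,np.array([c['k1'],0,0,0,0.]))[:,0]
    r=np.c_[s,np.ones(len(s))]
    R=np.array(c['rotation']); R=R if R.shape==(3,3) else Rq(R)
    w=r@R.T; e=np.array(c['eye'])
    return e,w,(None if depth is None else e+w*np.asarray(depth)[:,None])
def Rq(q):
    from scipy.spatial.transform import Rotation as Ro
    return Ro.from_quat([q[1],q[2],q[3],q[0]]).as_matrix()
def cloud(n,d):
    v,u=np.mgrid[:480,:640]; _,_,p=pts(n,np.c_[u.ravel(),v.ravel()],d.ravel())
    return p.reshape(480,640,3)
E
python3 - <<'E'
from h import *
for n in('scene','top'):
    p,d=capture(n); cv2.imwrite(f'pics/{n}0.png',p[:,:,::-1]); np.save(f'{n}0.npy',d); np.save(f'{n}0p.npy',p); print(n,camera_info(n))
print(get_state())
E
```

```text
scene {'vfov': 45.03657536425924, 'cx': 329.11193778410404, 'cy': 240.7649346526937, 'k1': -0.18033555108792104, 'eye': array([1.11177112, 0.16078184, 1.01739285]), 'rotation': array([-0.16645966,  0.5754001 ,  0.76865827, -0.22443345])}
top {'vfov': 56.843778664907454, 'cx': 326.7085409154446, 'cy': 235.25830205274565, 'k1': -0.10369459967044775, 'eye': array([ 0.51693995, -0.01487486,  0.82580365]), 'rotation': array([ 0.03322076, -0.69874765,  0.71451598, -0.01072491])}
{'t': 0.1, 'joint_positions': array([ 1.131799  ,  0.33386013,  0.03984979,  1.46620215, -0.01338698,
        1.34331105, -0.05850701]), 'joint_velocities': array([ 2.78663749e-03, -2.32670470e-03, -1.99755706e-04, -2.81883256e-03,
        3.85775451e-05, -3.46087570e-04,  2.10055040e-03]), 'tau': array([ 3.88922927e-03, -6.60013032e+01,  1.37075957e+00, -4.06476116e+01,
        1.73608476e-02,  8.88217095e-03,  6.15281735e-06]), 'tcp_pos': array([ 0.21648491, -0.61243744,  0.23048758]), 'eef_rot': array([-7.35800553e-04,  9.85601429e-01,  1.69083555e-01, -1.80243775e-04]), 'wrist_force': array([ 0.59822398,  0.69561652, -0.64762851]), 'moment': array([ 0.04332086,  0.01453837, -0.01311048]), 'gripper_force': 0.0, 'gripper_width': 0.9999053371810297}
```

View pics/scene0.png

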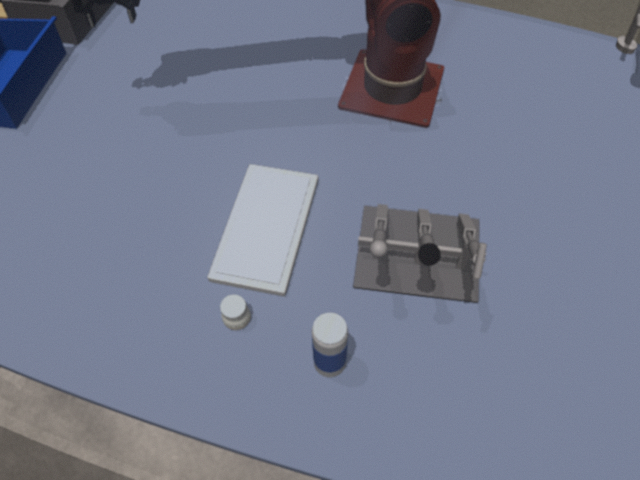

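View pics/top0.png

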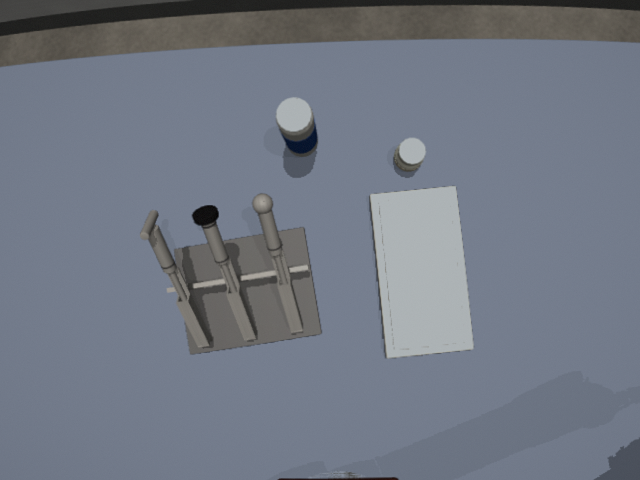

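The scope is the middle instrument: its black eyepiece is at top (206,215) and scene (429,254). The panel is on the right in the top view, around (420,272), with the can at (298,125) and the jar at (410,155).

```bash
cat > m.py <<'E'
from h import *
T=np.load('top0p.npy').astype(int); D=np.load('top0.npy'); C=cloud('top',D); S=np.load('scene0p.npy').astype(int); CS=cloud('scene',np.load('scene0.npy'))
def plane(n,uv,z):
    e,w,_=pts(n,uv); return e+w*((z-e[2])/w[:,2])[:,None]
def rect(n,mask,z):
    mask=cv2.morphologyEx(mask.astype('uint8'),cv2.MORPH_OPEN,np.ones((3,3)))
    cs,_=cv2.findContours(mask,0,1); c=max(cs,key=cv2.contourArea)
    P=plane(n,c[:,0],z)[:,:2]; r=cv2.minAreaRect(np.float32(P*1000)); return r
g=T.sum(2)
m=(T.min(2)>125)&(np.mgrid[:480,:640][1]>360)&(np.mgrid[:480,:640][0]>180)
print('panel top',rect('top',m,.022))
m=(S.min(2)>125)&(np.mgrid[:480,:640][1]<325)&(np.mgrid[:480,:640][0]<293)&(np.mgrid[:480,:640][0]>150)
print('panel scene',rect('scene',m,.022))
# rack plate: warm grey (r>=b) 
v,u=np.mgrid[:480,:640]
m=(T[:,:,2]-T[:,:,0]<8)&(u<340)&(u>120)&(v>225)&(v<380)
cs,_=cv2.findContours(m.astype('uint8'),0,1); c=max(cs,key=cv2.contourArea)
m2=cv2.morphologyEx(m.astype('uint8'),cv2.MORPH_CLOSE,np.ones((9,9)))
m2=cv2.morphologyEx(m2,cv2.MORPH_OPEN,np.ones((41,41)))
print('rack',rect('top',m2,.01))
pc=plane('top',[[304,229],[320,334],[189,352],[177,248]],.01);print('rack corners',pc.round(4), pc.mean(0))
# eyepiece
for n,I,Cc,box in(('top',T,C,(185,225,195,230)),('scene',S,CS,(410,450,238,270))):
    vv,uu=np.mgrid[:480,:640]
    m=(I.max(2)<45)&(uu>box[0])&(uu<box[1])&(vv>box[2])&(vv<box[3])
    uv=np.c_[uu[m],vv[m]]; print(n,m.sum(),uv.mean(0),np.median(Cc[m],0).round(4), uv.min(0),uv.max(0))
# handles in heights
for name,uv in dict(h1=(215,240),h2=(219,253),s=(230,278),b=(263,203),bh=(270,235),t=(151,223),can=(295,115),jar=(411,150),panel=(420,270),plate=(265,320),counter=(345,300)).items():
    print(name,C[uv[1],uv[0]].round(4))
E
python3 m.py
```

```text
panel top ((499.03466796875, -160.13539123535156), (300.1636962890625, 159.32435607910156), 4.513191223144531)
panel scene ((499.94317626953125, -162.48223876953125), (304.0110778808594, 163.6534423828125), 4.175474166870117)
rack ((471.1218566894531, 172.00732421875), (207.3779754638672, 268.9341735839844), 8.112711906433105)
rack corners [[0.5806 0.0523 0.01  ]
 [0.3874 0.0267 0.01  ]
 [0.3558 0.2722 0.01  ]
 [0.5506 0.2933 0.01  ]] [0.46858651 0.16112069 0.01      ]
top 396 [205.34848485 215.15909091] [0.588  0.1766 0.2088] [193 206] [217 227]
scene 338 [428.78106509 254.08579882] [0.5935 0.1779 0.2016] [419 244] [439 264]
h1 [0.5542 0.171  0.1795]
h2 [0.5352 0.169  0.1655]
s [0.4961 0.1629 0.1244]
b [0.6026 0.0925 0.2135]
bh [0.5599 0.0891 0.1767]
t [0.5793 0.2578 0.2072]
can [0.7462 0.051  0.1599]
jar [ 0.7125 -0.1429  0.0552]
panel [ 0.5005 -0.1568  0.023 ]
plate [0.4144 0.1275 0.0101]
counter [ 0.4482 -0.0204  0.0047]
```

```bash
cat > g.py <<'E'
from h import *
from scipy.spatial.transform import Rotation as Ro
psi=np.radians(7.7)
F=np.array([.5935,.1775,.2025]); el=np.radians(40)
h=np.array([np.cos(psi),np.sin(psi),0]); a=h*np.cos(el)+np.array([0,0,np.sin(el)])
tz=h*np.sin(el)-np.array([0,0,np.cos(el)]); ty=np.array([np.sin(psi),-np.cos(psi),0])
Rt=np.c_[np.cross(ty,tz),ty,tz]
G=F-.062*a   # axis point 200 mm from tip
def go(p,R):
    s=get_state(); R0=Rq(s['eef_rot'])
    print('t',s['t'],'tcp',s['tcp_pos'].round(4),'-> shift cm',((p-s['tcp_pos'])*100).round(2),'rotvec',Ro.from_matrix(R@R0.T).as_rotvec().round(3), 'angdeg',np.degrees(Ro.from_matrix(R@R0.T).magnitude()).round(1))
E
python3 - <<'E'
from g import *
print('G',G,'a',a,'tz',tz)
go(G+.019*tz-.12*tz,Rt)
E
python3 -m creep '[[2,4,2,0,0,0,80],[4,8,4,0,0,0,80],[6.5,12,6,0,0,0,80],[9,16,8,0,0,0,80],[12,20,9,0,0,0,80],[15,24,10,0,0,0,80],[18,28,10,0,0,0,80],[20,32,10,0,0,0,80]]'
```

```text
G [0.5464335  0.17113636 0.16264717] a [0.75913717 0.10263937 0.64278761] tz [ 0.63699172  0.08612466 -0.76604444]
t 0.1 tcp [ 0.2165 -0.6124  0.2305] -> shift cm [26.56 77.49  0.95] rotvec [ 0.163 -0.68  -0.198] angdeg 41.6
t: 0.9
tcp_pos: [0.4179, -0.291, 0.3314]
eef_rot: [0.0, 0.986, 0.169, 0.0]
wrist_force: [-0.0, -1.2, 0.4]
gripper_width: 0.686
gripper_force: 0.0
```

```bash
python3 -m creep '[[0,5,0,0.02,-0.085,-0.025,80],[0,10,0,0.04,-0.17,-0.05,80],[0,15,0,0.06,-0.255,-0.075,80],[0,20,0,0.08,-0.34,-0.1,80],[0,25,0,0.1,-0.425,-0.125,80],[0,30,0,0.122,-0.51,-0.15,80],[0,34,0,0.143,-0.595,-0.174,80],[0,38,0,0.163,-0.68,-0.198,80]]'
python3 - <<'E'
from g import *
go(G+.019*tz-.12*tz,Rt)
E
```

```text
t: 1.7
tcp_pos: [0.4578, -0.0022, 0.2479]
eef_rot: [-0.048, 0.97, 0.085, 0.224]
wrist_force: [0.8, -1.6, 0.8]
gripper_width: 0.688
gripper_force: 0.0
t 1.7 tcp [ 0.4578 -0.0022  0.2479] -> shift cm [ 2.43 16.46 -0.79] rotvec [-0.017 -0.244 -0.059] angdeg 14.4
```

```bash
python3 -m creep '[[0,1,2,0,0,0,80],[0,3,3,0,-0.04,-0.01,80],[0,6,4,0,-0.08,-0.02,80],[0.5,9,4,-0.005,-0.12,-0.03,80],[1,12,3,-0.01,-0.16,-0.04,80],[1.5,14.5,2,-0.015,-0.2,-0.05,80],[2.4,16.5,0,-0.017,-0.244,-0.06,80],[2.4,16.5,0,-0.017,-0.244,-0.06,80]]'
python3 - <<'E'
from g import *
go(G+.019*tz-.12*tz,Rt); print(get_state()['joint_positions'].round(2))
E
```

```text
t: 2.5
tcp_pos: [0.4849, 0.1715, 0.242]
eef_rot: [-0.025, 0.938, 0.065, 0.339]
wrist_force: [0.0, -2.1, 0.3]
gripper_width: 0.681
gripper_force: 0.0
t 2.5 tcp [0.4849 0.1715 0.242 ] -> shift cm [-0.28 -0.9  -0.2 ] rotvec [-0.002 -0.004 -0.006] angdeg 0.4
[-0.35 -0.38 -0.23  2.31  0.36  0.6  -2.26]
```

```bash
python3 -m creep '[[0.5,-0.3,-1,0,0,0,80],[1,-0.6,-2,0,0,0,80],[1.5,-0.7,-2.5,0,0,0,80],[2,-0.8,-3,0,0,0,80],[2,-0.8,-3,0,0,0,80],[2,-0.8,-3,0,0,0,80],[2,-0.8,-3,0,0,0,80],[2,-0.8,-3,0,0,0,80]]'
python3 - <<'E'
from g import *
p,d=capture('top'); cv2.imwrite('pics/top1.png',cv2.resize(p[130:390,100:400,::-1],None,fx=2,fy=2))
go(G+.019*tz,Rt);go(G+.019*tz-.08*tz,Rt); print(get_state()['joint_positions'].round(2))
E
```

```text
t: 3.3
tcp_pos: [0.509, 0.155, 0.2144]
eef_rot: [-0.024, 0.939, 0.058, 0.339]
wrist_force: [0.0, 0.1, 0.1]
gripper_width: 0.682
gripper_force: 0.0
t 3.35 tcp [0.5089 0.155  0.2143] -> shift cm [ 4.96  1.77 -6.62] rotvec [-0.005 -0.005  0.008] angdeg 0.6
t 3.35 tcp [0.5089 0.155  0.2143] -> shift cm [-0.13  1.08 -0.5 ] rotvec [-0.005 -0.005  0.008] angdeg 0.6
[-0.32 -0.31 -0.21  2.33  0.4   0.5  -2.27]
```

View pics/top1.png

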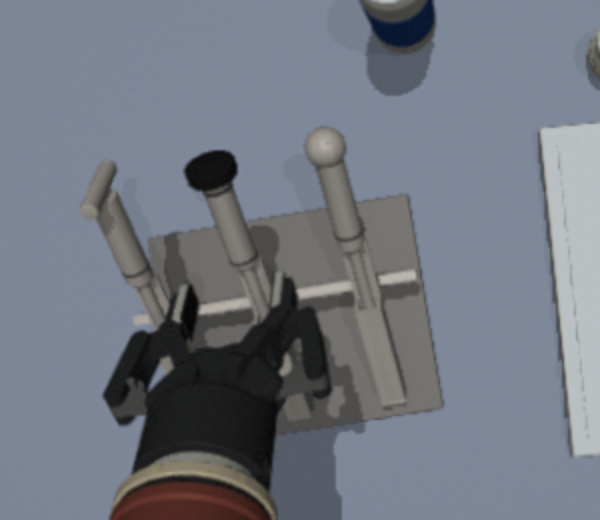

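```bash
python3 -m creep '[[-0.1,0.6,-0.2,0,0,0,80],[-0.1,1.1,-0.5,-0.005,-0.005,0.008,80],[-0.1,1.1,-0.5,-0.005,-0.005,0.008,80],[0.5,1.2,-1.2,-0.005,-0.005,0.008,80],[1.2,1.3,-2,-0.005,-0.005,0.008,80],[1.8,1.35,-2.8,-0.005,-0.005,0.008,80],[2.4,1.42,-3.5,-0.005,-0.005,0.008,80],[2.4,1.42,-3.5,-0.005,-0.005,0.008,80]]'
python3 - <<'E'
from g import *
p,d=capture('top'); cv2.imwrite('pics/top2.png',cv2.resize(p[180:340,130:330,::-1],None,fx=3,fy=3))
go(G+.019*tz,Rt); print(get_state()['joint_positions'].round(2))
p,d=capture('scene'); cv2.imwrite('pics/scene2.png',cv2.resize(p[170:330,330:530,::-1],None,fx=3,fy=3))
E
```

```text
t: 4.15
tcp_pos: [0.533, 0.1684, 0.1769]
eef_rot: [-0.022, 0.938, 0.063, 0.34]
wrist_force: [-0.2, -0.1, 0.1]
gripper_width: 0.686
gripper_force: 0.0
t 4.2 tcp [0.5329 0.1685 0.1776] -> shift cm [ 2.56  0.42 -2.95] rotvec [ 0.001 -0.003  0.001] angdeg 0.2
[-0.25 -0.19 -0.28  2.32  0.55  0.41 -2.42]
```

View pics/top2.png

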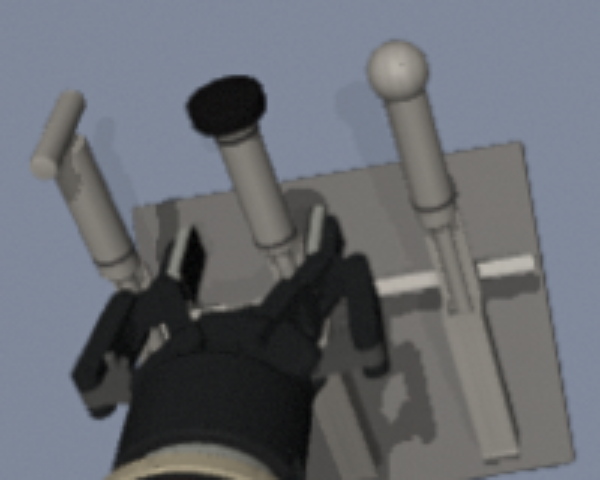

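View pics/scene2.png

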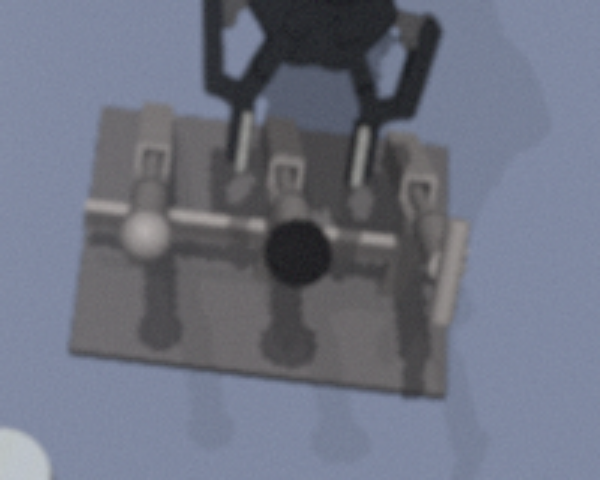

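```bash
python3 -m creep '[[0.4,0.1,-0.5,0,0,0,80],[0.8,0.15,-1,0,0,0,80],[1.2,0.2,-1.4,0,0,0,80],[1.6,0.25,-1.9,0,0,0,80],[2,0.3,-2.3,0,0,0,80],[2.3,0.35,-2.6,0,0,0,80],[2.6,0.42,-2.95,0,0,0,80],[2.6,0.42,-2.95,0,0,0,80]]'
python3 - <<'E'
from g import *
go(G+.019*tz,Rt); print(get_state()['joint_positions'].round(2))
E
```

```text
t: 5.05
tcp_pos: [0.559, 0.1732, 0.1488]
eef_rot: [-0.023, 0.938, 0.063, 0.341]
wrist_force: [0.1, 1.1, -0.1]
gripper_width: 0.688
gripper_force: 0.0
t 5.05 tcp [0.559  0.1732 0.1488] -> shift cm [-0.05 -0.04 -0.07] rotvec [ 0.001 -0.002  0.   ] angdeg 0.1
[-0.19 -0.08 -0.32  2.3   0.72  0.34 -2.58]
```

q7 is close to its limit (-2.58 of -2.65). I'll back off and use the half-turned grasp, which gives the same grip with margin on that joint.

```bash
python3 -m creep '[[-0.8,-0.1,1,0,0,0,80],[-1.7,-0.2,2,0,0,0,80],[-2.6,-0.35,3.1,0,0,0,80],[-3.5,-0.5,4.2,0,0,0,80],[-4.3,-0.6,5.2,0,0,0,80],[-5.1,-0.7,6.1,0,0,0,80],[-5.1,-0.7,6.1,-0.089,-0.012,0.107,80],[-5.1,-0.7,6.1,-0.178,-0.024,0.214,80]]'
python3 -m creep '[[0,0,0,-0.089,-0.012,0.107,80],[0,0,0,-0.178,-0.024,0.214,80],[0,0,0,-0.268,-0.036,0.322,80],[0,0,0,-0.357,-0.048,0.429,80],[0,0,0,-0.446,-0.06,0.536,80],[0,0,0,-0.535,-0.072,0.643,80],[0,0,0,-0.624,-0.084,0.751,80],[0,0,0,-0.713,-0.096,0.858,80]]'
python3 -m creep '[[0,0,0,-0.089,-0.012,0.107,80],[0,0,0,-0.178,-0.024,0.214,80],[0,0,0,-0.268,-0.036,0.322,80],[0,0,0,-0.357,-0.048,0.429,80],[0,0,0,-0.446,-0.06,0.536,80],[0,0,0,-0.535,-0.072,0.643,80],[0,0,0,-0.624,-0.084,0.751,80],[0,0,0,-0.713,-0.096,0.858,80]]'
sed -i 's/^ty=.*//; s/; ty=np.array(\[np.sin(psi),-np.cos(psi),0\])/; ty=-np.array([np.sin(psi),-np.cos(psi),0])/' g.py
python3 - <<'E'
from g import *
go(G+.019*tz,Rt);go(G-.061*tz,Rt); print(get_state()['joint_positions'].round(2))
E
```

```text
t: 5.85
tcp_pos: [0.5079, 0.1663, 0.2113]
eef_rot: [0.026, 0.919, 0.195, 0.341]
wrist_force: [0.5, 0.5, -0.5]
gripper_width: 0.687
gripper_force: 0.0
t: 6.65
tcp_pos: [0.5078, 0.1662, 0.2106]
eef_rot: [0.203, 0.675, 0.654, 0.275]
wrist_force: [-0.0, -0.4, -0.1]
gripper_width: 0.686
gripper_force: 0.0
t: 7.45
tcp_pos: [0.5078, 0.1663, 0.2106]
eef_rot: [0.318, 0.225, 0.912, 0.126]
wrist_force: [-0.3, 0.2, 0.6]
gripper_width: 0.684
gripper_force: 0.0
t 7.45 tcp [0.5078 0.1663 0.2106] -> shift cm [ 5.07  0.65 -6.25] rotvec [-0.393 -0.053  0.473] angdeg 35.4
t 7.45 tcp [0.5078 0.1663 0.2106] -> shift cm [-0.03 -0.04 -0.12] rotvec [-0.393 -0.053  0.473] angdeg 35.4
[-0.79 -0.33  0.16  2.34  0.68  0.59 -0.01]
```

```bash
python3 -m creep '[[0,0,0,-0.08,-0.011,0.096,80],[0,0,0,-0.16,-0.022,0.192,80],[0,0,0,-0.24,-0.033,0.289,80],[0,0,0,-0.32,-0.043,0.385,80],[0,0,0,-0.393,-0.053,0.473,80],[0,0,0,-0.393,-0.053,0.473,80],[0.6,0.1,-0.8,-0.393,-0.053,0.473,80],[1.2,0.2,-1.5,-0.393,-0.053,0.473,80]]'
python3 - <<'E'
from g import *
go(G+.019*tz,Rt); print(get_state()['joint_positions'].round(2))
E
```

```text
t: 8.25
tcp_pos: [0.5203, 0.1685, 0.195]
eef_rot: [0.341, -0.059, 0.938, 0.025]
wrist_force: [0.3, -0.1, 0.7]
gripper_width: 0.685
gripper_force: 0.0
t 8.25 tcp [0.5203 0.1685 0.195 ] -> shift cm [ 3.82  0.43 -4.69] rotvec [-0.006 -0.     0.006] angdeg 0.5
[-0.88 -0.29  0.26  2.35  0.76  0.55  0.54]
```

Advance, then close with a firm grip.

```bash
python3 -m creep '[[0.6,0.1,-0.8,0,0,0,80],[1.2,0.15,-1.5,0,0,0,80],[1.8,0.2,-2.2,0,0,0,80],[2.4,0.3,-3,0,0,0,80],[3,0.35,-3.7,0,0,0,80],[3.8,0.43,-4.7,0,0,0,80],[3.8,0.43,-4.7,0,0,0,80],[3.8,0.43,-4.7,0,0,0,80]]' && python3 -m creep '[[0,0,0,0,0,0,120],[0,0,0,0,0,0,150],[0,0,0,0,0,0,180],[0,0,0,0,0,0,210],[0,0,0,0,0,0,255],[0,0,0,0,0,0,255],[0,0,0,0,0,0,255],[0,0,0,0,0,0,255]]' 70
python3 - <<'E'
from g import *
go(G+.019*tz,Rt); s=get_state();print(s['joint_positions'].round(2),s['moment'])
E
```

```text
t: 9.05
tcp_pos: [0.5579, 0.1723, 0.1481]
eef_rot: [0.341, -0.06, 0.938, 0.024]
wrist_force: [-0.3, 0.7, -0.3]
gripper_width: 0.688
gripper_force: 0.0
t: 9.85
tcp_pos: [0.5581, 0.1727, 0.1487]
eef_rot: [0.341, -0.06, 0.938, 0.024]
wrist_force: [-2.4, 0.1, 4.4]
gripper_width: 0.236
gripper_force: 68.3
t 9.85 tcp [0.5581 0.1727 0.1487] -> shift cm [ 0.05  0.01 -0.06] rotvec [-0.004  0.     0.004] angdeg 0.3
[-0.84 -0.12  0.29  2.33  0.85  0.39  0.45] [-0.09060485  0.53947734 -0.04937661]
```

```bash
python3 -m creep '[[0,0,0,0,0,0,255],[0,0,0,0,0,0,255],[0.38,0.05,0.32,0,0,0,255],[0.76,0.1,0.64,0,0,0,255],[1.52,0.2,1.28,0,0,0,255],[2.28,0.31,1.93,0,0,0,255],[3.04,0.41,2.57,0,0,0,255],[3.8,0.51,3.21,0,0,0,255]]' 110
python3 - <<'E'
from g import *
go(G+.019*tz+.1*a,Rt); s=get_state();print(s['joint_positions'].round(2),s['moment'])
E
```

```text
t: 10.65
tcp_pos: [0.5954, 0.1771, 0.1795]
eef_rot: [0.34, -0.061, 0.938, 0.023]
wrist_force: [-2.1, -0.8, -0.2]
gripper_width: 0.225
gripper_force: 107.4
t 10.65 tcp [0.5954 0.1771 0.1795] -> shift cm [3.9  0.59 3.29] rotvec [-0.002 -0.002  0.005] angdeg 0.3
[-0.86 -0.09  0.35  2.23  0.69  0.42  0.65] [-0.17597323  1.15925552  0.01950771]
```

```bash
python3 -m creep '[[0.9,0.13,0.77,0,0,0,255],[1.8,0.26,1.54,0,0,0,255],[2.7,0.38,2.31,0,0,0,255],[3.65,0.5,3.08,0,0,0,255],[4.55,0.63,3.86,0,0,0,255],[5.5,0.75,4.63,0,0,0,255],[6.4,0.87,5.4,0,0,0,255],[7.3,1,6.17,0,0,0,255]]'
python3 - <<'E'
from g import *
p,d=capture('scene'); cv2.imwrite('pics/scene3.png',p[:,:,::-1])
go(G+.019*tz+.19*a,Rt); s=get_state();print(s['joint_positions'].round(2),s['moment'])
E
```

```text
t: 11.45
tcp_pos: [0.6687, 0.1873, 0.2413]
eef_rot: [0.34, -0.061, 0.938, 0.023]
wrist_force: [-0.2, -0.0, -0.7]
gripper_width: 0.221
gripper_force: 107.5
t 11.5 tcp [0.6703 0.1878 0.2432] -> shift cm [3.25 0.45 2.7 ] rotvec [-0.004  0.     0.004] angdeg 0.3
[-0.87 -0.    0.43  2.01  0.41  0.49  0.96] [-0.13177833  0.74880721  0.04330212]
```

View pics/scene3.png

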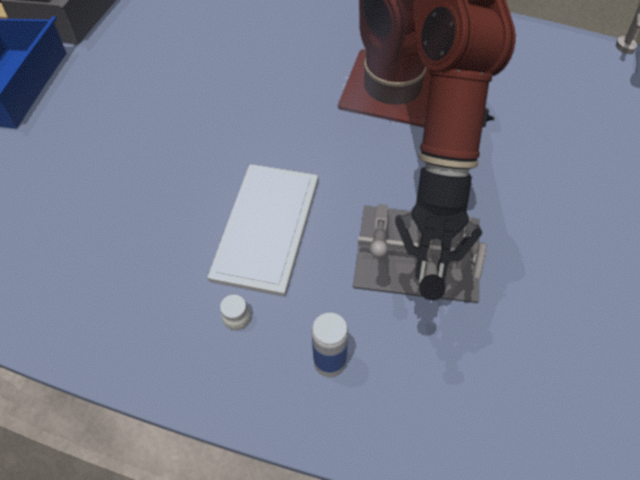

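The scope is sliding out, with its eyepiece now at (432,286), and the two neighbours haven't moved. I'll finish the draw, then lift straight up.

```bash
python3 -m creep '[[0.8,0.11,0.68,0,0,0,255],[1.6,0.22,1.35,0,0,0,255],[2.4,0.34,2.03,0,0,0,255],[3.25,0.45,2.7,0,0,0,255],[3.7,0.5,3.2,0,0,0,255],[3.7,0.5,5,0,0,0,255],[3.7,0.5,7,0,0,0,255],[3.7,0.5,9,0,0,0,255]]'
cat >> g.py <<'E'
# final: level, along panel x (4.4 deg)
ps=np.radians(4.4); h2=np.array([np.cos(ps),np.sin(ps),0]); tz2=np.array([0,0,-1.]); ty2=-np.array([np.sin(ps),-np.cos(ps),0]); R2=np.c_[np.cross(ty2,tz2),ty2,tz2]
P2=np.array([.499,-.161,.142])+.115*h2+.019*tz2
E
python3 - <<'E'
from g import *
go(P2+[0,0,.2],R2); s=get_state();print(s['joint_positions'].round(2),s['moment'],s['wrist_force'])
E
```

```text
t: 12.3
tcp_pos: [0.706, 0.1925, 0.3329]
eef_rot: [0.341, -0.06, 0.938, 0.024]
wrist_force: [-0.5, 0.9, -1.0]
gripper_width: 0.223
gripper_force: 107.6
t 12.3 tcp [0.706  0.1925 0.3329] -> shift cm [ -9.23 -34.47  -0.99] rotvec [-0.075  0.694 -0.05 ] angdeg 40.1
[-0.86  0.01  0.45  1.81  0.28  0.66  1.12] [-0.08486161  0.76276778 -0.00224128] [-0.50926099  0.89671978 -1.04853236]
```

```bash
python3 -m creep '[[0,0,0.5,-0.009,0.085,-0.006,255],[0,0,1,-0.018,0.17,-0.012,255],[-1,-1,1,-0.027,0.26,-0.018,255],[-2,-3,1,-0.037,0.345,-0.025,255],[-3,-6,1,-0.047,0.43,-0.031,255],[-4,-9,1,-0.056,0.52,-0.037,255],[-5,-12,1,-0.066,0.61,-0.043,255],[-6,-15,1,-0.075,0.694,-0.05,255]]'
python3 - <<'E'
from g import *
go(P2+[0,0,.1],R2); s=get_state();print(s['joint_positions'].round(2),s['moment'])
E
```

```text
t: 13.1
tcp_pos: [0.6459, 0.0419, 0.3429]
eef_rot: [-0.001, -0.039, 0.999, 0.001]
wrist_force: [-0.2, 0.2, -1.4]
gripper_width: 0.223
gripper_force: 107.6
t 13.1 tcp [0.6459 0.0419 0.3429] -> shift cm [ -3.22 -19.41 -11.99] rotvec [-0.001 -0.002 -0.   ] angdeg 0.1
[-0.55  0.33  0.58  1.31 -0.18  1.56  1.65] [ 0.01112671 -0.10751899  0.01318731]
```

```bash
python3 -m creep '[[-0.5,-3,0,0,0,0,255],[-1,-6,0,0,0,0,255],[-1.5,-10,-1,0,0,0,255],[-2,-14,-3,0,0,0,255],[-2.6,-17,-5,0,0,0,255],[-3.2,-19.4,-7.5,0,0,0,255],[-3.2,-19.4,-10,0,0,0,255],[-3.2,-19.4,-12,0,0,0,255]]'
python3 -m creep '[[0,0,0,0,0,0,255],[0,0,0,0,0,0,255],[0,0,0,0,0,0,255],[0,0,0,0,0,0,255],[0,0,0,0,0,0,255],[0,0,0,0,0,0,255],[0,0,0,0,0,0,255],[0,0,0,0,0,0,255]]'
cat > look.py <<'E'
from g import *
import sys
v,u=np.mgrid[:480,:640]
p,d=capture('top'); cv2.imwrite(f'pics/{sys.argv[1]}.png',p[:,:,::-1]); C=cloud('top',d)
go(P2,R2)
# shaft pixels: upper surface, between panel and gripper
z=C[:,:,2]; m=(z>.09)&(z<.35)&(abs(C[:,:,1]+.161)<.05)&(C[:,:,0]>.3)&(C[:,:,0]<.58)&(d>0)
Q=C[m]; x=Q[:,0]
for lo in np.arange(.36,.58,.02):
    k=(x>=lo)&(x<lo+.02)
    if k.sum()>3: print(lo.round(2),k.sum(),np.median(Q[k],0).round(4))
print('xmin',np.percentile(x,[0,1,3]).round(4)); q=Q[(x>np.percentile(x,5))&(x<.53)]
q2=q-np.median(q,0); w=np.linalg.svd(q2-q2.mean(0),full_matrices=False)[2][0]; w*=np.sign(w[0]); print('dir yaw',np.degrees(np.arctan2(w[1],w[0])).round(2),'pitch',np.degrees(np.arcsin(w[2])).round(2))
E
python3 look.py top4
```

```text
t: 13.9
tcp_pos: [0.6136, -0.1525, 0.2211]
eef_rot: [0.0, -0.037, 0.999, 0.0]
wrist_force: [-0.0, -0.6, -1.2]
gripper_width: 0.221
gripper_force: 107.7
t: 14.7
tcp_pos: [0.6139, -0.1513, 0.2223]
eef_rot: [0.0, -0.038, 0.999, 0.0]
wrist_force: [-0.2, 0.4, -1.6]
gripper_width: 0.221
gripper_force: 107.7
t 14.75 tcp [ 0.6139 -0.1514  0.2223] -> shift cm [-0.03 -0.08 -9.93] rotvec [-0.001  0.     0.   ] angdeg 0.0
0.5 18 [ 0.5166 -0.1539  0.2414]
0.52 95 [ 0.5329 -0.1545  0.243 ]
0.54 116 [ 0.5501 -0.1537  0.2428]
0.56 114 [ 0.5699 -0.152   0.2431]
xmin [0.5107 0.5133 0.5172]
dir yaw -13.43 pitch 1.21
```

View pics/top4.png

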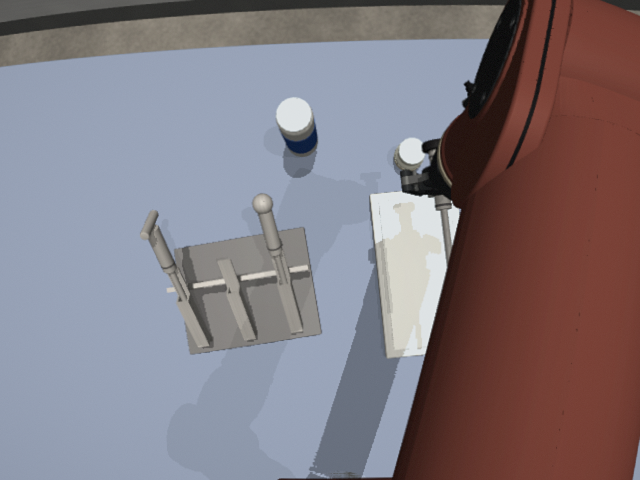

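The scope is level over the panel, with the handle/shaft step at top (444,207). The other items are where they were. Next I'll descend and measure from the scene camera.

```bash
python3 -m creep '[[0,0,-2,0,0,0,255],[0,0,-4,0,0,0,255],[0,0,-6,0,0,0,255],[0,0,-7.5,0,0,0,255],[0,0,-8.7,0,0,0,255],[0,0,-9.5,0,0,0,255],[0,-0.1,-9.9,0,0,0,255],[0,-0.1,-9.9,0,0,0,255]]'
python3 look.py top5; python3 - <<'E'
from h import *
p,d=capture('scene'); cv2.imwrite('pics/scene5.png',cv2.resize(p[120:320,170:390,::-1],None,fx=3,fy=3)); np.save('s5.npy',d); np.save('s5p.npy',p)
C=cloud('scene',d); z=C[:,:,2]; x=C[:,:,0]
m=(z>.10)&(z<.2)&(abs(C[:,:,1]+.161)<.04)&(x>.36)&(x<.59)
for lo in np.arange(.36,.6,.02):
    k=m&(x>=lo)&(x<lo+.02)
    if k.sum()>3: print(lo.round(2),k.sum(),np.median(C[k],0).round(4))
E
```

```text
t: 15.55
tcp_pos: [0.6139, -0.1526, 0.1231]
eef_rot: [0.0, -0.038, 0.999, 0.0]
wrist_force: [0.8, -0.0, -1.3]
gripper_width: 0.219
gripper_force: 107.7
t 15.6 tcp [ 0.6141 -0.1526  0.1236] -> shift cm [-0.05  0.04 -0.06] rotvec [-0.     0.001  0.   ] angdeg 0.1
0.4 7 [ 0.4169 -0.1662  0.1385]
0.42 41 [ 0.4295 -0.1672  0.1409]
0.44 40 [ 0.4504 -0.1648  0.1418]
0.46 42 [ 0.4703 -0.163   0.1414]
0.48 39 [ 0.4904 -0.1617  0.1411]
0.5 41 [ 0.5097 -0.1596  0.143 ]
0.52 16 [ 0.5259 -0.1562  0.142 ]Traceback (most recent call last):
  File "look.py", line 12, in <module>
    print('xmin',np.percentile(x,[0,1,3]).round(4)); q=Q[(x>np.percentile(x,5))&(x<.53)]
                 ~~~~~~~~~~~~~^^^^^^^^^^^
    return _quantile_unchecked(
        a, q, axis, out, overwrite_input, method, keepdims, weights)
    return _ureduce(a,
                    func=_quantile_ureduce_func,
    ...<5 lines>...
                    overwrite_input=overwrite_input,
                    method=method)
    r = func(a, **kwargs)
    result = _quantile(arr,
                       quantiles=q,
    ...<2 lines>...
                       out=out,
                       weights=wgt)
    slices_having_nans = np.isnan(arr[-1, ...])
                                  ~~~^^^^^^^^^
IndexError: index -1 is out of bounds for axis 0 with size 0
```

View pics/scene5.png

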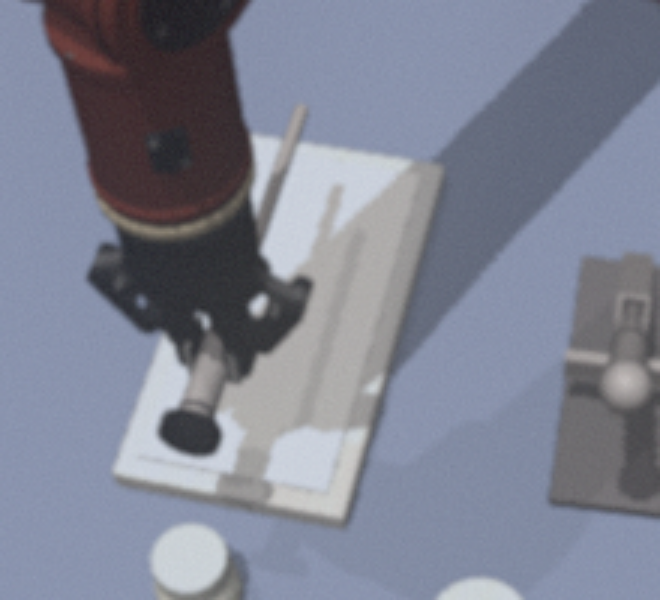

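The scene view shows the shaft running along the panel. Its mid-point is within 1–2 mm of the panel centre, but it sits about 4 mm low with roughly 0.8° of tip droop. I'll trim those and settle.

```bash
python3 -m creep '[[0,0,0.1,0,0.004,0,255],[0,0,0.2,0,0.008,0,255],[0,0,0.3,0,0.012,0,255],[0,0,0.3,0,0.012,0,255],[0,0,0.3,0,0.012,0,255],[0,0,0.3,0,0.012,0,255],[0,0,0.3,0,0.012,0,255],[0,0,0.3,0,0.012,0,255]]'
python3 -m creep '[[0,0,0,0,0,0,255],[0,0,0,0,0,0,255],[0,0,0,0,0,0,255],[0,0,0,0,0,0,255],[0,0,0,0,0,0,255],[0,0,0,0,0,0,255],[0,0,0,0,0,0,255],[0,0,0,0,0,0,255]]'
python3 - <<'E'
from h import *
A=[]
for i in range(6):
    p,d=capture('scene'); C=cloud('scene',d); x,y,z=C[...,0],C[...,1],C[...,2]
    A.append(C[(z>.12)&(z<.17)&(abs(y+.161)<.03)&(x>.38)&(x<.52)])
A=np.concatenate(A); k=(A[:,0]>.42)&(A[:,0]<.515)
for j in(1,2):
    f=np.polyfit(A[k,0]-.499,A[k,j],1); print('yz'[j-1],f[1].round(4),'slope deg',np.degrees(np.arctan(f[0])).round(2))
print('tip x',np.percentile(A[:,0],[0,1,3]).round(4)); print(abs(get_state()['joint_velocities']).max())
E
```

```text
t: 16.45
tcp_pos: [0.6139, -0.1523, 0.1262]
eef_rot: [-0.006, -0.038, 0.999, 0.0]
wrist_force: [0.2, -0.2, -0.5]
gripper_width: 0.219
gripper_force: 107.7
t: 17.25
tcp_pos: [0.6139, -0.1524, 0.1262]
eef_rot: [-0.006, -0.038, 0.999, 0.0]
wrist_force: [-0.7, -0.7, -1.5]
gripper_width: 0.22
gripper_force: 107.7
y -0.161 slope deg 4.57
z 0.1459 slope deg 0.09
tip x [0.4151 0.4167 0.4191]
0.0018162835223605703
```

Level to 0.1°, yaw 4.6° against the panel's 4.4°, mid-shaft over the centre, axis about 12 cm above the face, and still.

```bash
python3 -c "
from cell import hand_in; print(hand_in())"
```

```text
the job is handed in; nothing more can be done
None
```

The scope is out of the rack and held level and still about 12 cm above the panel, with mid-shaft over its centre and the shaft along its long side; the job is handed in, and the other instruments, can and jar showed no movement in the images.

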